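Clip the green glass strip to the sloping easel

ROBOT

A 6-joint arm with a two-finger parallel gripper is mounted at the origin on a cart in front of the work surface, level with it; the furniture and walls round the work are solid. World frame = base frame: x ahead of the robot, y to its left, z up, the work surface at z = 0. Lengths are in m, angles in degrees, forces in N, time in s.
With the tool pointing down it reaches from about 0.4 to 0.825 m from the base axis. Payload 7 kg.
Tool frame: the origin (TCP) lies midway between the tips of the shut fingers; the grasp point (between the pads) lies 19 mm behind it; z points along the fingers, y is the line along which they close (so a half turn about z gives the same grasp; the last joint's range is limited). The gripper opens to 88 mm and grips with 3 to 60 N. Pads are 19 mm wide; open, the fingers measure 130 mm over their backs; the gripper's body (78 mm by 193 mm) begins 47 mm behind the grasp point.
Start: joints at [82.626, 20.546, 0.682, 0, -70.136, -16.507], TCP at [0.273, 0.617, 0.227] pointing down, gripper open.
Joint ranges: [-176.03, 176.03], [-82.01, 121.73], [-58.28, 71.71], [-173.87, 95.51], [-174.79, -0.11], [-173.66, 173.66]. Speed limits (degrees/s): [136.94, 136.94, 172.46, 180, 180, 180].

INTERFACE

Orientations are given as a 3x3 rotation matrix whose columns are the frame's x, y, z axes.
In Python, from rig import robot gives the robot as it stands. Calls block until the motion is done:
- robot.goto(position, orientation): joint-space move of the TCP to a pose.
- robot.servo_line(position, ori=None, speed=0.15): straight line of the TCP; ori=None keeps the orientation; speed is the mean speed in m/s.
- robot.movej(angles): joint-space move.
- robot.move_gripper(opening): opening from 0.0 (shut) to 1.0 (fully open); the grip force is fixed at half the most; returns when the fingers have stopped.
- robot.dwell(seconds).
- robot.ik(position, orientation): joint angles nearest the present ones, or None.
- robot.grab_frame(name): name is "scene" or "top" or "wrist"; returns (picture, depth): 384x512x3 uint8, red, green, blue; 384x512 float32, m along the optical axis (not along the pixel's ray), 0 where there is no reading.
- robot.camera_info(name): a dict with "vfov" (degrees; the focal length in pixels is half the picture's height over the tangent of half this angle, whatever the lens; pixels are square), "cx", "cy" (the principal point, pixels), "k1" (the pictures are not rectified: a ray, as slopes to the right and down, at radius r is drawn at 1 + k1 r^2 times it, then the intrinsics apply), "view" (4x4, takes a point from world to camera coordinates); the wrist camera has in their place "T_tool_cam" (4x4, takes a point from camera to tool coordinates, whose origin is the TCP and whose axes are the flange's). Camera axes: x right, y down, z forward; pixel columns grow to the right and rows downward; lengths in m; the calibration is good to about 2 mm. A picture is of the moment at which its call begins: read the wrist's pose just before it. camera_info takes no time and is no camera call.
A pose or a line that the arm cannot do raises robot.Unreachable and nothing moves.
- robot.job_done(): hands the job in; it is judged then, once.
Readings, each from a call of its own:
- robot.read_t(): time.
- robot.read_qpos(): joint angles.
- robot.read_qvel(): joint speeds.
- robot.read_effort(): joint torques, N m.
- robot.read_position(): TCP position.
- robot.read_tcp_rot(): TCP orientation.
- robot.read_force(): force on the tool from outside, world axes, zero at the start.
- robot.read_ft_torque(): the same for the moment, N m.
- robot.read_grip_width(): opening from 0.0 (shut) to 1.0 (fully open).
- robot.read_finger_force(): force on a finger pad.
Only numpy, scipy, OpenCV 4.12 (cv2) and the standard library are available. Lean on these libraries where they do the work, as an engineer would, in place of code of your own. Each camera call takes 0.05 s, during which the arm holds its last target. There are 200 camera calls.

TASK

Take the yellow spring clip off its upright rail and clip the green-streaked glass strip to the sloping easel it stands on, so that it cannot shift. Hold the jaws wide open, slide the clip straight down the slope over the panel's top edge, centred on that strip, push it gently but firmly home until the clip's hub bears on the edge, and only then let the jaws close and let go. The strip must stay standing on its ledge, and the other two strips and the oil bottle must be left alone.

Things in the scene. Friction and masses are not known exactly. Their poses are not given: they have to be found in the camera images.
- clip: Yellow peg-type spring clip, about 80 g, 80 mm long, 24 mm wide. Origin at the middle of its steel hub (pivot, radius 7 mm, 20 mm long). z runs from jaws to handles, y the way it opens, x its width (pivot axis). This body is the +y half with the hub; the other half mirrors it and swings by the joint, so the clip's middle plane is this xz plane turned by minus half the joint value about x.
- clip_roll (a point): Centre of this half's black handle roll (radius 6 mm, 24 mm long in x), at y=+19, z=+34 mm of the clip. Width over both rolls: 50 mm at joint 0, 42 mm at 0.22, 40 mm at 0.28, 28 mm at 0.60. Squeeze both rolls together to open the jaws.
- clip_jaw (a point): Centre of this half's jaw roll (radius 4 mm, 20 mm long in x), at y=+4, z=-36 mm of the clip. Gap between the jaw rolls: about 36 mm per rad of the joint.
- clip_lever (a joint): Opening of the clip, rad; 0 shut, 0.70 at its stop. 0.22 on the 8 mm rail, 0.17 on the bare panel, 0.28 on panel plus strip, 0.60 is a 21 mm gap. The spring takes about 5 N at the handles at 0.22, 8 N at 0.60, and shuts on panel and strip with about 5 N. No latch: let go and it shuts.
- clip_rail: Clip rail, fixed: upright aluminium bar on a wooden foot (85 x 70 x 14 mm). Bar 60 mm long in its x, 8 mm thick in its y. Origin under the foot's centre, z up. The clip starts clamped on it, handles up, clip x along rail x.
- rail_top (a point): Middle of the rail bar's top edge, 85 mm above the bench. The clip's pivot starts 11 mm above the edge, within 12 mm of the middle along the bar.
- easel: Fixed wooden easel with a sloping plywood panel. Origin on the bench; z up. The panel's face looks to -x and leans back 35 degrees (0.61 rad) from vertical: in this frame up the slope is (0.573, 0, 0.820), out of the face (-0.820, 0, 0.573). The inner corner of ledge and face runs along y at x=0, z=50 mm. Panel 170 mm wide in y, 6 mm thick, its back clear but for struts at y=+-79 mm.
- edge_low (a point): Middle, in length and thickness, of the panel's top edge when the panel is set lowest: 66 mm up the slope from the ledge corner. The panel sits stiffly somewhere 0 to 10 mm higher (not measured: feel for the edge). Pushed home, the clip's pivot is 7 mm above the actual edge, and 1 mm behind the panel's face when it grips panel plus strip.
- green_strip: Green and white streaked glass strip with copper edge, 19 x 59 x 4 mm, 15 g: the one to clip. It stands loose on the ledge with its back on the panel, upper end 7 to 17 mm below the panel's top edge. Origin at the middle of its back face; x across its width, y up the slope, z out of the panel.
- blue_strip: Grey-blue glass strip, 19 x 60 x 4 mm, likewise on the easel; leave alone. Frame as the green one. The three strips stand 45 mm apart, in any order.
- red_strip: Dark red glass strip, 19 x 61 x 4 mm, likewise on the easel; leave alone.
- oil_bottle: Small cream bottle with a red cap, 35 mm across, 73 mm high, loose on the bench; leave alone. Origin under its centre.
Not all that is in view belongs to the job. What is shaped like the clip but blue, orange or purple is not meant.

How it is judged:
By the outcome, as a careful person would: the job done as asked, in the order asked, and still so for the second after the job is handed in, with the robot touching nothing.
It also fails if it takes over 42 s, if anything falls off the work surface, if the arm or the gripper's body presses on something with over 40 N, if the wrist force passes 120 N, or if a joint passes its speed limit or range.

## Working session

There is one attempt and no reset: what is moved stays moved. The work goes in short steps, each a Python script; the robot and the scene stay as the last script left them, time stands still between calls to the robot, and variables do not carry over. Pictures are saved under pics/ and viewed, at most 10 in all, crops included, and the job is handed in when it is done.

```bash
ls; mkdir -p pics; cat > h.py <<'E'
import numpy as np, cv2
from rig import robot
def save(n,im): cv2.imwrite(f'pics/{n}.png',im[:,:,::-1])
def cam(name):
    c=robot.camera_info(name); f=192/np.tan(np.radians(c['vfov']/2))
    if 'view' in c: T=np.linalg.inv(np.array(c['view']))
    else:
        W=np.eye(4);W[:3,:3]=robot.read_tcp_rot();W[:3,3]=robot.read_position();T=W@np.array(c['T_tool_cam'])
    return c,f,T
def ray(C,u,v):
    c,f,T=C; K=np.array([[f,0,c['cx']],[0,f,c['cy']],[0,0,1.]])
    p=cv2.undistortPoints(np.array([[[u,v]]],float),K,np.array([c['k1'],0,0,0.]))[0,0]
    return T[:3,3],T[:3,:3]@np.array([p[0],p[1],1.])
def onplane(C,u,v,p0,n):
    o,d=ray(C,u,v); return o+d*((np.array(p0)-o)@n)/(d@n)
def onz(C,u,v,z): return onplane(C,u,v,[0,0,z],np.array([0,0,1.]))
def atdepth(C,u,v,d):
    o,r=ray(C,u,v); return o+r*d
E
python3 - <<'E'
from h import *
import pickle
D={}
for n in ['scene','top']:
    C=cam(n); im,d=robot.grab_frame(n); D[n]=(C,im,d); save(n,im); print(n,C[1],np.round(C[2],3).tolist(),C[0]['k1'])
C=cam('wrist'); im,d=robot.grab_frame('wrist'); D['wrist']=(C,im,d); save('wrist',im);print(np.round(C[0]['T_tool_cam'],3).tolist(),C[1])
pickle.dump(D,open('d.pkl','wb'))
big=np.hstack([cv2.resize(D[n][1],(400,300)) for n in ['top','wrist']]); save('tw',big)
print(robot.read_t(),robot.read_tcp_rot())
E
```

```text
pics
scene 443.14813373680784 [[0.85, -0.302, 0.431, 0.102], [-0.526, -0.458, 0.717, -0.517], [-0.019, -0.836, -0.548, 0.687], [0.0, 0.0, 0.0, 1.0]] 0.023126935854731998
top 401.8783764095878 [[0.027, -0.995, 0.1, 0.472], [-1.0, -0.027, 0.007, 0.242], [-0.005, -0.101, -0.995, 1.02], [0.0, 0.0, 0.0, 1.0]] 0.02994250889008445
[[-0.0, -0.957, -0.29, 0.078], [1.0, -0.0, 0.0, 0.001], [-0.0, -0.29, 0.957, -0.158], [0.0, 0.0, 0.0, 1.0]] 323.74397152845984
0.15 [[ 9.14360956e-01 -4.04899846e-01 -3.94986057e-04]
 [-4.04900022e-01 -9.14360198e-01 -1.18368913e-03]
 [ 1.18116016e-04  1.24224899e-03 -9.99999221e-01]]
```

View pics/scene.png

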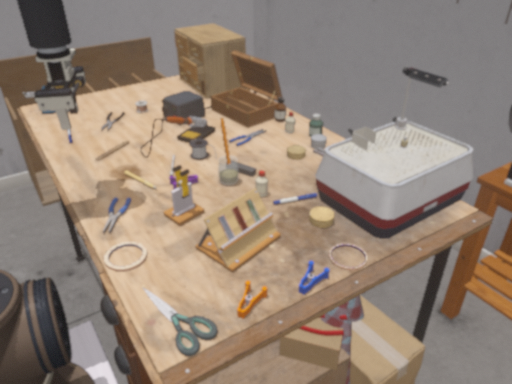

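View pics/top.png

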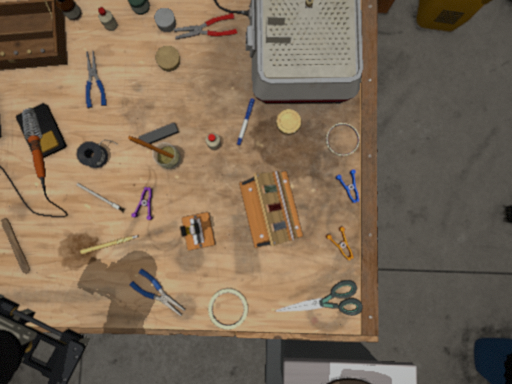

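Scene: the easel is at about (238,228) with the strips on it, and the rail with the yellow clip is at (182,195). In the top view the easel is at (270,208) and the rail at (197,230). Next I'll zoom in on both.

```bash
python3 - <<'E'
from h import *
import pickle
D=pickle.load(open('d.pkl','rb'))
t=D['top'][1][160:260,165:315]; s=D['scene'][1][155:270,155:285]
a=cv2.resize(t,(750,500),interpolation=cv2.INTER_CUBIC)
save('crop1',a)
C,im,d=D['top']
for u,v in [(210,215),(210,245),(197,230),(184,231),(255,210),(270,172),(290,208)]:
    print(u,v,np.round(atdepth(C,u,v,d[v,u]),3))
save('crop2',cv2.resize(s,(650,575),interpolation=cv2.INTER_CUBIC))
E
```

```text
210 215 [ 0.498  0.354 -0.   ]
210 245 [0.423 0.35  0.012]
197 230 [0.461 0.366 0.137]
184 231 [0.458 0.394 0.14 ]
255 210 [0.513 0.24  0.014]
270 172 [0.604 0.207 0.061]
290 208 [0.52  0.153 0.014]
```

View pics/crop1.png

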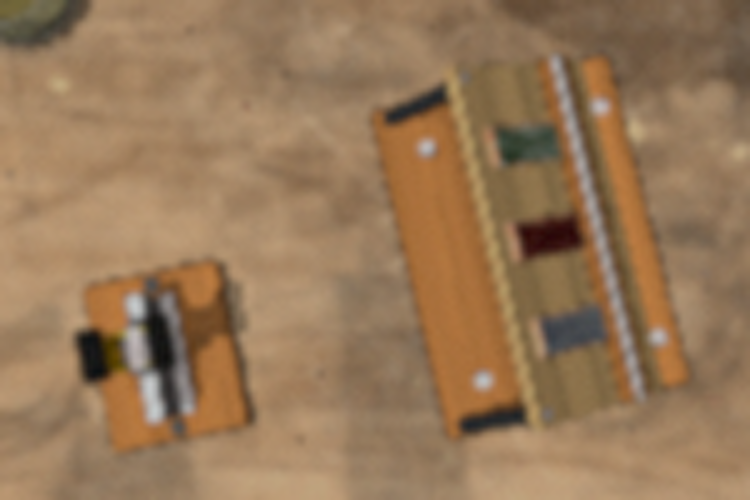

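View pics/crop2.png

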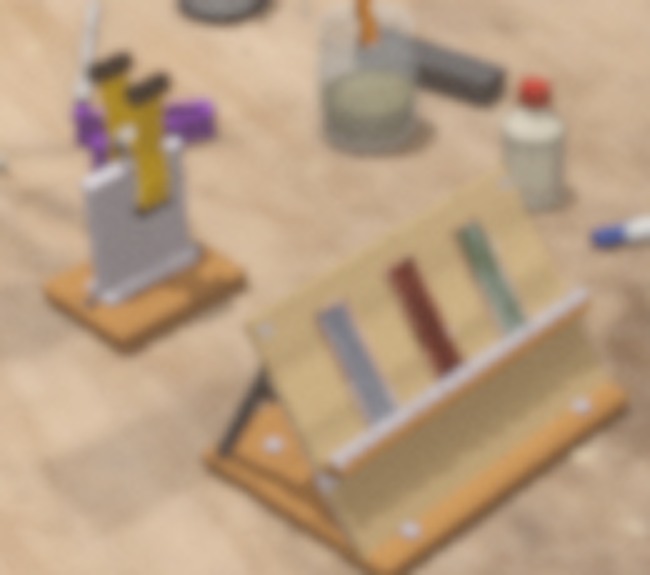

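Easel: its face looks to world −y and its top edge is at crop1 (450,70)–(540,425). The green strip is the far one, at (525,143). Rail: the bar runs (140,285)–(180,430), with the clip at (150,350), yaw about 15°. Next are close wrist looks over both.

```bash
python3 - <<'E'
from h import *
import pickle
def R(a): 
    a=np.radians(a);c,s=np.cos(a),np.sin(a); return np.array([[c,s,0],[s,-c,0],[0,0,-1.]])
D=pickle.load(open('d.pkl','rb')); C=D['top'][0]
for u,v in [(255,174),(273,245)]: print('edge',onz(C,u,v,.11))
g=onz(C,270,188.6,.08); r=onz(C,165+157/5,160+345/5,.125); print(g,r)
e=onz(C,262,192,.11)
W={}
for n,p,z in [('we',(g+e)/2,.24),('wr',r,.24)]:
    robot.goto([p[0],p[1],z],R(14.5)); robot.dwell(.2)
    Cw=cam('wrist'); im,d=robot.grab_frame('wrist'); W[n]=(Cw,im,d); save(n,im)
    print(robot.read_t(),robot.read_position())
pickle.dump(W,open('w.pkl','wb'))
h=np.hstack([cv2.resize(W[n][1],None,fx=.78,fy=.78) for n in W]); save('h1',h)
print(robot.read_force(), robot.read_grip_width())
E
```

```text
edge [0.59127208 0.24249149 0.11      ]
edge [0.43195542 0.19788703 0.11      ]
[0.56157359 0.20636266 0.08      ] [0.46304726 0.36894895 0.125     ]
2.1833 [0.55587832 0.21654927 0.23992433]
3.1833 [0.46359307 0.36820444 0.23999959]
[ 0.88543808 -0.8962923  -0.29256549] 1.0015942773490698
```

View pics/we.png

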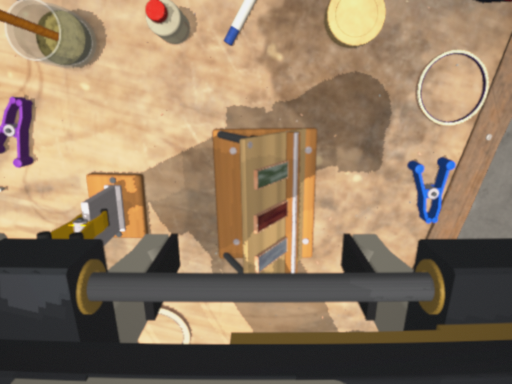

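View pics/wr.png

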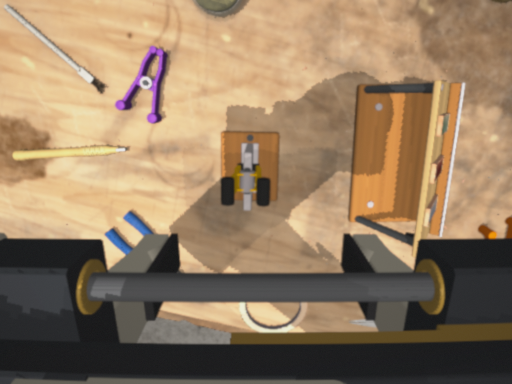

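The easel view shows the panel's top edge at (243,137)–(248,265) and the green strip centred near (273,175). In the rail view the clip's handle rolls are at (228,191) and (263,191) and the bar at u≈247. Next I'll measure these numerically.

```bash
python3 - <<'E'
from h import *
import pickle
W=pickle.load(open('w.pkl','rb'))
C,im,d=W['wr']
g=im.max(2); m=np.zeros_like(g); m[170:212,212:280]=(g[170:212,212:280]<45)
n,l,st,ce=cv2.connectedComponentsWithStats(m)
for i in range(1,n):
    if st[i,4]>40:
        ys,xs=np.where(l==i); dd=d[ys,xs]; 
        print('roll',st[i],ce[i],np.round(onz(C,*ce[i],.137),4), 'depthpt',np.round(atdepth(C,*ce[i],np.median(dd[dd>0])),4))
# rail bar/foot: height>0.07 points
def cloud(C,d,u0,u1,v0,v1):
    P=[]
    for v in range(v0,v1):
        for u in range(u0,u1):
            if d[v,u]>0: P.append((u,v,*atdepth(C,u,v,d[v,u])))
    return np.array(P)
P=cloud(C,d,205,290,120,212)
b=P[(abs(P[:,4]-.085)<.004)]; print('bar top n',len(b),b[:,2:].mean(0)); 
vx=cv2.fitLine(b[:,2:4].astype(np.float32),cv2.DIST_HUBER,0,.01,.01).ravel(); print('bar dir',np.degrees(np.arctan2(vx[1],vx[0])),b[:,2].min(),b[:,2].max())
f=P[abs(P[:,4]-.014)<.004]; r=cv2.minAreaRect(f[:,2:4].astype(np.float32)); print('foot',r)
hub=P[P[:,4]>.09]; print('clip',hub[:,2:].mean(0),hub[:,4].max())
# easel
C,im,d=W['we']
P=cloud(C,d,235,300,125,236)
hsv=cv2.cvtColor(im,cv2.COLOR_RGB2HSV)
# panel plane: fit robustly, normal tilted
Q=P[(P[:,4]>.06)][:,2:]
best=(0,)
rng=np.random.default_rng(0)
for _ in range(400):
    a=Q[rng.choice(len(Q),3,False)]; nn=np.cross(a[1]-a[0],a[2]-a[0]); 
    if np.linalg.norm(nn)<1e-6: continue
    nn/=np.linalg.norm(nn); k=abs((Q-a[0])@nn)<.0015
    if k.sum()>best[0]: best=(k.sum(),k)
q=Q[best[1]]; c0=q.mean(0); N=np.linalg.svd(q-c0)[2][2]; N*=np.sign(N[2]); print('plane',len(Q),len(q),c0,N,'tilt',np.degrees(np.arccos(N[2])),'yaw',np.degrees(np.arctan2(N[1],N[0]))+90)
def show(name,mk):
    ys,xs=np.where(mk); p=np.array([onplane(C,x,y,c0+N*.004,N) for x,y in zip(xs,ys)]); return p
box=np.zeros(im.shape[:2],bool); box[155:195,250:295]=1
gm=box&(im[:,:,1].astype(int)-im[:,:,0]>6)
n,l,st,ce=cv2.connectedComponentsWithStats(gm.astype(np.uint8)); i=1+st[1:,4].argmax(); print('green',st[i],ce[i])
gp=show('g',l==i); U=np.array([0,0,1])-N*N[2]; U/=np.linalg.norm(U); X=np.cross(U,N)
A=np.c_[gp@X,gp@U]; print('green ctr',gp.mean(0),'rangeX',np.ptp(A[:,0]),'U',np.ptp(A[:,1]), 'Umid',A.mean(0),(A.min(0)+A.max(0))/2,'box',cv2.minAreaRect(A.astype(np.float32)))
# panel extents on plane
pa=np.c_[q@X,q@U]; print('panel X',np.percentile(pa[:,0],[0,100]),'U',np.percentile(pa[:,1],[0,1,99,100]))
top=q[pa[:,1]>np.percentile(pa[:,1],98)]; print('topz',top[:,2].mean(),'X',X,'U',U)
E
```

```text
roll [222 178  11  27 283] [227.03180212 190.6360424 ] [0.4592 0.3956 0.137 ] depthpt [0.4591 0.3956 0.1368]
roll [257 179  12  26 281] [262.83274021 191.32740214] [0.4661 0.3663 0.137 ] depthpt [0.466  0.3663 0.1367]
bar top n 270 [0.45826741 0.37958984 0.08451034]
bar dir 13.090576 0.4280788917654773 0.48706518881787486
foot ((0.4571165144443512, 0.3794076144695282), (0.08369255065917969, 0.07020892202854156), 12.485512733459473)
clip [0.46285811 0.38113835 0.1217367 ] 0.1394501977191816
plane 4085 2597 [0.55383818 0.21562389 0.08892551] [ 0.21409909 -0.78735974  0.57812302] tilt 54.68136600281447 yaw 15.212074068340627
green [259 165  27  21 355] [271.6        174.65352113]
green ctr [0.56156713 0.20564137 0.07938672] rangeX 0.013972318585202204 U 0.04815884359285687 Umid [0.59584926 0.09430893] [0.59585389 0.09269455] box ((0.5958090424537659, 0.09266767650842667), (0.04815742373466492, 0.013930782675743103), 89.72728729248047)
panel X [0.52092474 0.63540202] U [0.07254054 0.07415207 0.13370357 0.13497789]
topz 0.10896665916533857 X [0.96496122 0.26239253 0.        ] U [-0.15169516  0.5578663   0.81594961]
```

```bash
cat >> h.py <<'E'
def R(a): 
    a=np.radians(a);c,s=np.cos(a),np.sin(a); return np.array([[c,s,0],[s,-c,0],[0,0,-1.]])
yaw=np.radians(15.2); ex=np.array([-np.sin(yaw),np.cos(yaw),0]); ez=np.array([0,0,1.])
t=np.radians(35); U=np.sin(t)*ex+np.cos(t)*ez; N=-np.cos(t)*ex+np.sin(t)*ez; X=np.array([np.cos(yaw),np.sin(yaw),0])
RE=np.column_stack([X,N,-U])
c0=np.array([.55384,.21562,.08893]); green=np.array([.56157,.20564,.07939])
corner=green+((c0-green)@N)*N; corner=corner+U*(.05-corner[2])/U[2]
def pivot(s): return corner+U*s-N*.001     # s: distance up the slope from ledge corner
def tcp_for(s,h=.018): return pivot(s)+U*h # h: TCP above pivot along U
E
python3 - <<'E'
from h import *
print('corner',corner,np.linalg.det(RE))
for s in (.15,.08): print(tcp_for(s), robot.ik(tcp_for(s),RE))
P=np.array([.4626,.3810,.114]); Q=R(13.2)
robot.goto(P+[0,0,.06],Q); robot.servo_line(P,Q,speed=.08)
print(robot.read_position(),robot.read_force())
robot.move_gripper(.40); print(robot.read_grip_width(),robot.read_finger_force(),robot.read_force())
robot.move_gripper(.318); robot.dwell(.2); print(robot.read_grip_width(),robot.read_finger_force(),robot.read_force(),robot.read_t())
im,d=robot.grab_frame('wrist'); save('grip',im)
E
```

```text
corner [0.56566054 0.1905843  0.05      ] 0.9999999999999999
[0.540181   0.2843646  0.18704397] [ 60.22459274  26.14893549 -14.59816007  24.6012386  -76.86303074
  33.35760957]
[0.55070799 0.24561885 0.12970332] [ 57.36884388  27.63897308 -21.35494974  27.17568732 -68.56058236
  31.4975731 ]
[0.46287989 0.38131965 0.11445027] [-0.31516591  0.13029093 -0.16695609]
0.3995734163613967 5.9168491512537 [ 0.11207733 -0.1303794  -1.53344896]
0.3138188072042133 7.300115302205086 [-0.48401723  0.17800401 -0.98821605] 6.0833
```

View pics/grip.png

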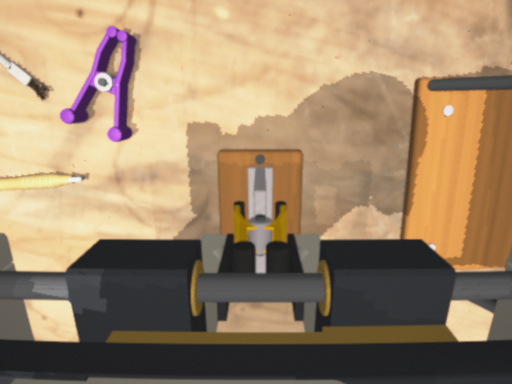

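The clip is held between the fingers with its jaws open around the bar (jaws at u≈238 and 281, bar at 260). Next I lift it, tilt it and look above the easel edge.

```bash
python3 - <<'E'
from h import *
import pickle
p=np.array(robot.read_position())
robot.servo_line(p+[0,0,.10],speed=.08)
robot.goto(tcp_for(.15),RE); robot.dwell(.3)
print(robot.read_t(),robot.read_grip_width(),robot.read_finger_force(),robot.read_force(),robot.read_position()-tcp_for(.15))
C=cam('wrist'); im,d=robot.grab_frame('wrist'); pickle.dump((C,im,d),open('w2.pkl','wb'))
C2=cam('scene');s,sd=robot.grab_frame('scene'); pickle.dump((C2,s,sd),open('s2.pkl','wb'))
a=cv2.resize(im[120:300,130:390],(520,360),interpolation=cv2.INTER_CUBIC)
b=cv2.resize(s[150:280,180:290],(280,360),interpolation=cv2.INTER_CUBIC)
save('above',np.hstack([a,b]))
E
```

```text
8.375 0.31888631325931316 7.248565256595612 [ 0.62473087 -0.52705383 -0.96893923] [0.00012126 0.00026525 0.00163233]
```

View pics/above.png

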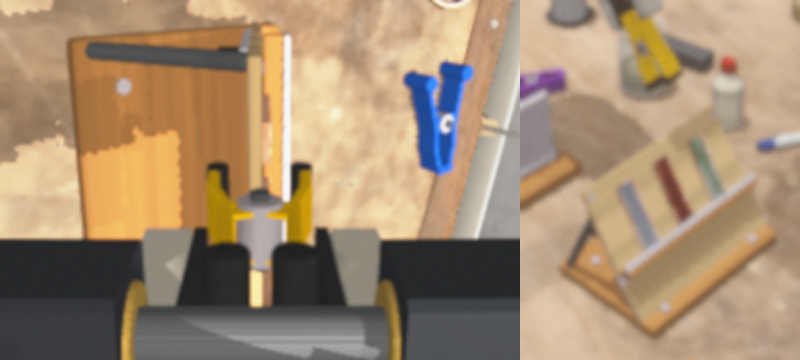

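The clip's jaws straddle the panel and strip line (jaws at crop u 218 and 300, edge plus strip at 248–271), and the yaw matches. A quick check of the sideways offset comes first, then the descent.

```bash
python3 - <<'E'
from h import *
import pickle
C,im,d=pickle.load(open('w2.pkl','rb'))
T=np.array(C[0]['T_tool_cam']); Ct=(C[0],C[1],T)
# jaw roll ends (tool frame): black ends in jaws
for u0,u1 in((232,248),(272,288)):
    g=im[195:225,u0:u1].max(2); m=(g<60); v,u=np.where(m); print('jaw px',u.mean()+u0,v.min()+195,v.max()+195, 'end x', np.round(onz(Ct,u.mean()+u0,v.min()+195,.0535)*1e3,1), np.round(onz(Ct,u.mean()+u0,v.max()+195,.0535)*1e3,1))
# strip candidates right of panel
sub=im[150:222,252:274].astype(int)
for v in range(160,222,2):
    row=im[v,256:274].astype(int); print(v,' '.join('%d,%d,%d'%tuple(x) for x in row[2:14:2]))
E
```

```text
jaw px 240.2941176470588 202 213 end x [  8.7 -13.6  53.5] [  0.7 -13.7  53.5]
jaw px 277.55882352941177 203 213 end x [ 8.  12.  53.5] [ 0.7 12.1 53.5]
160 221,186,126 196,157,106 226,161,85 244,191,100 245,193,103 245,195,103
162 221,186,126 196,157,105 225,159,84 244,190,100 245,194,103 245,195,103
164 221,186,125 196,157,104 226,160,85 244,190,101 245,193,102 245,195,103
166 221,187,126 195,157,106 211,145,83 240,179,97 245,193,103 245,195,103
168 221,186,126 198,159,110 165,120,90 216,150,95 244,191,102 245,194,103
170 222,187,126 199,161,112 162,121,94 211,149,101 244,190,103 245,195,104
172 222,187,127 199,161,112 164,124,96 208,148,102 244,190,101 244,193,102
174 222,187,126 199,161,111 163,123,95 200,142,97 243,189,101 245,193,102
176 222,186,125 199,161,112 163,124,97 190,137,97 243,187,100 245,194,104
178 222,186,125 200,161,112 163,123,97 190,138,99 243,186,100 245,194,103
180 222,187,125 201,162,112 173,125,96 192,137,101 242,187,102 244,191,100
182 222,187,126 216,171,118 232,171,125 239,191,147 244,196,116 245,194,103
184 222,186,125 218,173,120 237,177,128 242,199,153
[... 648 characters left out ...]
 206,164,112 229,166,106 242,188,113 244,193,104 245,194,103
204 221,185,124 196,157,105 226,160,86 244,191,102 245,194,103 245,195,103
206 221,185,124 196,157,105 227,160,87 244,192,104 245,193,102 245,195,103
208 221,185,125 194,157,106 202,140,86 239,182,108 245,196,106 245,194,102
210 221,185,125 198,160,111 164,122,93 225,168,110 245,196,107 245,194,102
212 217,180,122 192,156,109 163,124,97 216,154,102 244,191,103 245,194,103
214 139,118,88 116,99,78 117,93,77 199,138,90 244,190,102 244,192,101
216 62,62,62 63,64,64 65,65,65 133,103,79 227,165,102 242,186,104
218 79,79,80 81,83,84 83,85,85 91,88,87 128,114,109 165,130,109
220 87,87,87 90,90,91 91,91,92 101,98,98 116,111,111 119,113,113
```

```bash
python3 - <<'E'
from h import *
import pickle
C,im,d=pickle.load(open('w2.pkl','rb'))
Rm=robot.read_tcp_rot();p=robot.read_position()
# predicted strip extents in tool frame / pixels
def proj(P):
    c,f,T=C; q=np.linalg.inv(T)@np.r_[P,1]; x,y=q[0]/q[2],q[1]/q[2]; k=1+c['k1']*(x*x+y*y); return f*x*k+c['cx'],f*y*k+c['cy']
top=corner+U*.0605
for dx in(-.0095,.0095): print('strip top corner',proj(top+X*dx),proj(top+X*dx+N*.004))
for s in(.066,.073): print('edge mid',proj(corner+U*s),proj(corner+U*s-N*.006), proj(corner+U*s+X*.06))
E
```

```text
strip top corner (np.float64(260.89525956372336), np.float64(202.46935586063762)) (np.float64(265.50808441879707), np.float64(202.46651644364047))
strip top corner (np.float64(260.86709419061964), np.float64(181.22717500616943)) (np.float64(265.5716868251398), np.float64(181.2231941529555))
edge mid (np.float64(260.8696260831685), np.float64(193.78208603750954)) (np.float64(253.74811713779417), np.float64(193.78718534708585)) (np.float64(260.7706319330813), np.float64(121.06838880731844))
edge mid (np.float64(260.85402679299943), np.float64(196.21510994406546)) (np.float64(253.5531581845613), np.float64(196.22005178170696)) (np.float64(260.75139069060236), np.float64(121.70234786718476))
```

The strip spans v 181–202 in the image against a predicted 181.2–202.5, so the model is right. The jaws sit about 1 mm off, so I correct for that and feel down.

```bash
python3 - <<'E'
from h import *
off=X*.001+N*.0008
robot.servo_line(tcp_for(.092)+off,RE,speed=.07); robot.dwell(.3)
f0=np.mean([robot.read_force() for _ in range(5)],0); print('t',robot.read_t(),'base',f0, (robot.read_position()-pivot(0))@U-.018)
s=.092
while s>.066:
    s-=.001; robot.servo_line(tcp_for(s)+off,RE,speed=.02); robot.dwell(.05)
    f=robot.read_force()-f0; a=(robot.read_position()-pivot(0))
    print(round(s,4),'act s',round(a@U-.018,4),'f U,N,X',np.round([f@U,f@N,f@X],2),round(robot.read_finger_force(),1))
    if f@U>5: break
print(robot.read_t())
E
```

```text
t 9.75 base [-0.66976421  0.06093531 -1.05704045] 0.09230586102741459
0.091 act s 0.091 f U,N,X [0.39 0.77 1.3 ] 7.2
0.09 act s 0.09 f U,N,X [ 0.11 -0.07 -0.07] 7.2
0.089 act s 0.089 f U,N,X [ 0.36  0.41 -0.42] 7.2
0.088 act s 0.088 f U,N,X [0.84 0.36 0.97] 7.2
0.087 act s 0.087 f U,N,X [ 0.14 -0.06  0.47] 7.2
0.086 act s 0.086 f U,N,X [ 0.59 -0.19  0.42] 7.2
0.085 act s 0.085 f U,N,X [1.22 0.27 1.07] 7.2
0.084 act s 0.084 f U,N,X [0.42 1.13 1.12] 7.2
0.083 act s 0.083 f U,N,X [-0.4  -0.6   0.58] 7.2
0.082 act s 0.0825 f U,N,X [5.   0.26 1.51] 8.0
12.75
```

```bash
python3 - <<'E'
from h import *
off=X*.001+N*.0008
f0=np.array([-0.67,0.06,-1.057]); s=.0825
for i in range(6):
    fs=np.mean([robot.read_force() for _ in range(5)],0)-f0
    print(round(s,4),'act',round((robot.read_position()-pivot(0))@U-.018,4),np.round([fs@U,fs@N,fs@X],2),round(robot.read_finger_force(),1))
    if i and fs@U>8: break
    s=.082-.0005*(i+1); robot.servo_line(tcp_for(s)+off,RE,speed=.02); robot.dwell(.1)
C=cam('wrist'); im,d=robot.grab_frame('wrist'); sc,_=robot.grab_frame('scene')
save('home',np.hstack([cv2.resize(im[120:300,130:390],(520,360)),cv2.resize(sc[150:280,180:290],(280,360),interpolation=cv2.INTER_CUBIC)])); print(robot.read_t())
E
```

```text
0.0825 act 0.0825 [5.   0.26 1.52] 8.0
0.0815 act 0.0824 [7.95 0.93 0.44] 8.6
0.081 act 0.0823 [10.1   1.47 -0.24] 9.0
13.55
```

View pics/home.png

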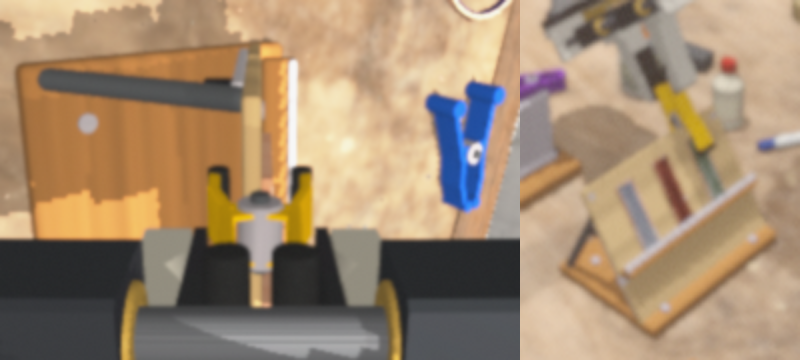

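The hub bears on the edge: a stiff stop at 10 N. In the picture the jaws straddle the panel and green strip, and the strip is standing. Next I release gradually and retract up the slope.

```bash
python3 - <<'E'
from h import *
for w in (.36,.40,.44,.48,.6,.7):
    robot.move_gripper(w); robot.dwell(.1); print(w,robot.read_finger_force(),robot.read_force())
p=np.array(robot.read_position()); robot.servo_line(p+U*.09,RE,speed=.07)
robot.goto(p+U*.09+np.array([-.03,.08,.08]),RE); robot.dwell(.3)
C=cam('wrist'); im,d=robot.grab_frame('wrist'); sc,_=robot.grab_frame('scene'); tp,_=robot.grab_frame('top')
save('final',np.hstack([cv2.resize(im,(330,360)),cv2.resize(sc[150:280,180:290],(280,360),interpolation=cv2.INTER_CUBIC),cv2.resize(tp[165:255,235:305],(190,360))])); print(robot.read_t())
E
```

```text
0.36 8.03874671459198 [-2.25279685  4.40109876  5.61777264]
0.4 6.755985841155052 [-1.13462343  4.23322857  1.60288663]
0.44 4.5527782291173935 [ 0.2517951   0.57218756 -0.59653699]
0.48 0.024346673162654042 [ 0.06085215 -0.36875224 -0.01410499]
0.6 0.0 [-0.0793834   0.48629875 -0.16062031]
0.7 0.0 [ 0.75510743 -0.14407304  0.06352777]
18.825
```

View pics/final.png

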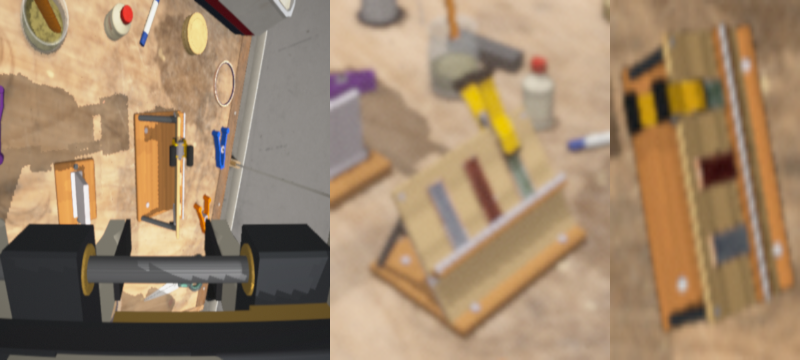

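The clip sits centred on the green strip and aligned with the slope. The strip is still standing, the other strips and the bottle are unmoved, and the gripper is clear.

```bash
python3 -c "
from rig import robot
print(robot.job_done())"
```

```text
the job is handed in; nothing more can be done
None
```

The yellow clip is off its rail and clamped over the panel's top edge, centred on the green-streaked strip; it was pushed home to a firm 10 N stop before release, the final pictures show the strip still standing and the other strips and bottle unmoved, and the job was handed in at about 19 s.

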